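# Lock a retaining bar over a housing in its hold-down fixture

### The job

Lay the long steel bar across the housing so that it lies level in the slots of the fixture's two supports, about equally far out at both ends, and let go of it. Then push the loose black wing handle fully down onto the square shaft of the latch and turn it until the latch arm comes to its stop over the end of the bar, leaving the handle on the shaft. Leave the short bar and the paper cup where they are.

Things in the scene. Friction and masses are not known exactly. Their poses are not given: they have to be found in the camera images.
- fixture: Fixed aluminium plate 130 x 150 x 8 mm (x, y, z), black housing (58 mm wide, top 30 mm above table) in its middle. At y = -48 and +48 mm a dark steel support, 18 mm thick along y, seat 33 mm above table, slot along y on top: 25.5 mm wide, cheeks 5 mm high, then flared to 11.5 mm. Latch column at x = -46, y = -48 mm. Origin: centre of the underside; z up; x roughly away from the robot.
- seat (a point): Point midway between the two supports at the height of their slot floors (33 mm above the table), axes as the fixture's: the bar shall lie along this y axis with the centre of its underside here.
- latch (a joint): Latch angle about its vertical column, rad: 0 open (arm points away from the bar), 1.3 at the stop (arm along the fixture's +x, over the bar's end). Grows counter-clockwise seen from above; stiff, stays where left. The flat steel arm is 14 mm wide, reaches 54 mm from the axis, lies 47 to 54 mm above the table, 2 mm above a seated bar.
- shaft (a point): Foot of the latch's square shaft, on its axis at the top face of the latch arm (54 mm above the table). The shaft rises 18 mm from here, 12 x 12 mm, the last 7 mm tapering to 8 x 8 mm; its sides are parallel to this frame's x and y axes. x points along the latch arm; turns with the latch.
- bar: The long loose flat steel bar, 130 x 22 x 12 mm (x, y, z), 0.14 kg nominal. Origin: centre of the underside; x along its length. Lies flat on the table.
- short_bar: The short flat steel bar, 70 x 22 x 12 mm, too short to bridge the supports; not to be used. Origin: centre of the underside; x along its length.
- handle: Loose black wing handle standing bore down on the table: square hub 28 x 28 x 20 mm with a square bore 14 x 14 mm, 20 mm deep from below, sides parallel to the hub's; on top a wing to grip, 60 mm long (x), 12 mm thick (y), 20 to 42 mm above the foot. Origin: centre of the hub's underside; it comes to shaft when fitted. Fits in any of four quarter turns.
- cup: Small beige paper mixing cup, 68 mm across, 50 mm high, standing on the table. Origin: centre of its underside.
Things that resemble listed ones, but are neither listed nor needed, are in the scene too. What is shaped like the bar but red is not meant.

How it is judged:
On the way, in this order (a step that is already met when the one before it is completed fails the run):
1. the long bar lies released in both slots (x of bar in the frame of seat between -0.004 and 0.004 m and y of bar in the frame of seat between -0.01 and 0.01 m and z of bar in the frame of seat between -0.002 and 0.0025 m and angle between the x axis of bar and the y axis of seat, either way round below 0.06 rad and angle between bar's own z axis and vertical below 0.04 rad and contact force between the fingers and bar below 0.1 N), for 0.2 s.
2. the handle is fully down on the shaft while the latch is still open (horizontal distance between handle and shaft below 0.004 m and z of handle in the frame of shaft between -0.002 and 0.003 m and angle between handle's own z axis and vertical below 0.08 rad and value of joint latch below 0.75 rad), for 0.1 s.
At the end, for the whole second after the job is handed in: Long bar level in both slots, centred within 10 mm along its length, underside within 2.5 mm of the slot floors; handle upright and within 3 mm of fully down on the shaft; latch turned past 1.1 rad, over the bar's end; all at rest (x of bar in the frame of seat between -0.004 and 0.004 m and y of bar in the frame of seat between -0.01 and 0.01 m and z of bar in the frame of seat between -0.002 and 0.0025 m and angle between the x axis of bar and the y axis of seat, either way round below 0.06 rad and angle between bar's own z axis and vertical below 0.04 rad and horizontal distance between handle and shaft below 0.004 m and z of handle in the frame of shaft between -0.002 and 0.003 m and angle between handle's own z axis and vertical below 0.08 rad and value of joint latch above 1.1 rad and linear speed of each of bar, handle below 0.02 m/s); the robot touches nothing.
It fails at once if the short bar is moved more than 30 mm (distance of short_bar from where it was at the start of the episode above 0.03 m).
It fails at once if the cup is moved more than 30 mm or tipped (distance of cup from where it was at the start of the episode above 0.03 m or angle between cup's own z axis and vertical above 0.5 rad).
It also fails if it takes over 61 s, if anything falls off the work surface, if the arm or the gripper's body presses on something with over 40 N, if the wrist force passes 120 N, or if a joint passes its speed limit or range.

### The arm

A 7-joint arm with a two-finger parallel gripper is mounted at the origin on a cart in front of the work surface, level with it; the furniture and walls round the work are solid. World frame = base frame: x ahead of the robot, y to its left, z up, the work surface at z = 0. Lengths are in m, angles in rad, forces in N, time in s.
With the tool pointing down it reaches from about 0.425 to 0.825 m from the base axis. Payload 3.6 kg.
Tool frame: the origin (TCP) lies midway between the tips of the shut fingers; the grasp point (between the pads) lies env.grip_point_offset behind it (env.grip_point_offset is the distance from the TCP to the grasp point, in m); y points along the fingers, x is the direction in which the jaws open and shut, and the axes are right-handed (so a half turn about y gives the same grasp; the last joint's range is limited). The gripper opens to 93 mm and grips with 3 to 60 N. Pads are 15 mm wide; open, the fingers measure 128 mm over their backs; the gripper's body (75 mm by 188 mm) begins 65 mm behind the grasp point.
Start: joints at [-1.329, 0.615, -0.013, 1.423, 0.008, 1.103, -0.04], TCP at [0.172, 0.627, 0.219] pointing down, gripper open.
Joint ranges: [-3.12, 3.12], [-0.3, 2.06], [-1.34, 1.32], [0.26, 2.42], [-1.36, 4.5], [0.01, 1.98], [-2.84, 2.84]. Speed limits (rad/s): [2.79, 2.79, 3.14, 3.14, 3.14, 3.14, 3.14].

### API

Orientations are given as a unit quaternion [w, x, y, z].
In Python, from workcell import monitor, cams, ticket, env gives the robot as it stands.
- The arm moves only by the tool drive_tool, never from a script. Its argument "commands" is text: rows parted by semicolons, each of 7 numbers parted by spaces: the opening, from 0 (shut) to 1 (fully open), then the shift along the tool's x, y, z in units of 40 mm (1.0 is 40 mm), then the turn, a rotation vector about the tool's x, y, z in units of 5 degrees (1.0 is 5 degrees). A call has 1 to 12 rows; each row is the pose to reach, as a shift and turn from the pose measured when the call began, along the tool's axes at that moment; what a row does not reach only later rows make up. A row lasts 1/12 s, in which the tool goes at most 41.7 mm and 7.16 degrees, less where a joint would pass 70% of its speed; a pose out of reach is approached as far as the arm can. A call with a gripper value outside its range is refused whole. The fingers move at their own pace and stop on an object; "squeeze" is the grip in N (left out, the last holds). Time passes only in rows, so rows that repeat a pose let the fingers close. It gives the time, the measured TCP pose, the force and the opening at its end, in the units of the state.
- monitor.get_obs(): the state, without advancing time (a new reading comes with each control period).
- cams.camera(name): name is "side" or "top" or "wrist"; returns (picture, depth): 400x640x3 uint8, red, green, blue; 400x640 float32, m along the optical axis (not along the pixel's ray), 0 where there is no reading.
- cams.camera_info(name): a dict with "vertical_fov" (degrees; the focal length in pixels is half the picture's height over the tangent of half this angle, whatever the lens; pixels are square), "cx", "cy" (the principal point, pixels), "k1" (the pictures are not rectified: a ray, as slopes to the right and down, at radius r is drawn at 1 + k1 r^2 times it, then the intrinsics apply), "rvec" (rotation vector, rad) and "tvec" (3), from world to camera coordinates, as OpenCV has them. Camera axes: x right, y down, z forward; pixel columns grow to the right and rows downward; lengths in m; the calibration is good to about 2 mm. A picture is of the moment at which its call begins: read the wrist's pose just before it. camera_info takes no time and is no camera call; for the wrist camera it gives the pose at the moment of the call.
- ticket.hand_in(): hands the job in, once; it reports no verdict.
The state is a dict: "clock": time; "qpos": joint angles; "joint_vel": joint speeds; "joint_efforts": joint torques, N m; "eef_pos": TCP position; "tcp_rot": TCP orientation; "contact_force": force on the tool from outside, world axes, zero at the start; "ft_torque": the same for the moment, N m; "width": finger opening in m.
Only numpy, scipy, OpenCV 4.12 (cv2) and the standard library are available. Lean on these libraries where they do the work, as an engineer would, in place of code of your own. Each camera call takes 0.05 s, during which the arm holds its last target.

## Working session

There is one attempt and no reset: what is moved stays moved. The work goes in short steps, Python scripts to look and compute and a tool call to move; the robot and the scene stay as the last step left them, time stands still between calls to the robot, and variables do not carry over. Pictures are saved under pics/ and viewed, and the job is handed in when it is done.

Besides the shell and the picture viewer there is one more tool, called after "Request:" as name(argument=value, ...) on one line, values as JSON. drive_tool: Moves the arm, as the interface text tells. Its arguments: {"type":"object","properties":{"commands":{"type":"string"},"squeeze":{"type":"number"}},"required":["commands"]}

```bash
ls; mkdir -p pics
python3 - <<'E'
from workcell import monitor,cams,ticket,env
import cv2,numpy as np
o=monitor.get_obs()
for k,v in o.items(): print(k,np.round(v,4))
print(env.grip_point_offset)
for n in ["side","top","wrist"]:
    print(n,cams.camera_info(n))
for n in ["side","top"]:
    p,d=cams.camera(n); cv2.imwrite(f"pics/{n}0.png",p[:,:,::-1]); np.save(f"pics/{n}0d.npy",d)
E
```

```text
pics
clock 0.0
qpos [-1.3295  0.6159 -0.0126  1.4249  0.0081  1.1034 -0.0404]
joint_vel [-0.     -0.0027 -0.001   0.0013  0.0004 -0.0014  0.0002]
joint_efforts [-0.00000e+00 -4.58924e+01  2.08800e-01 -1.65742e+01 -6.11000e-02
  2.05000e-02  2.00000e-04]
eef_pos [0.1718 0.6261 0.2175]
tcp_rot [-0.5617  0.5628  0.4281 -0.4295]
contact_force [-0.8236 -0.3501 -0.4662]
ft_torque [-0.0609  0.0185  0.0185]
width 0.0932
0.0188
side {'vertical_fov': 54.78906637997521, 'cx': 322.459336125789, 'cy': 199.10214719348008, 'k1': -0.08425427540691555, 'rvec': array([ 0.26891919, -2.52095105,  1.60498676]), 'tvec': array([0.55428278, 0.15356088, 0.77065286])}
top {'vertical_fov': 50.134614213481804, 'cx': 318.27647689877085, 'cy': 194.16588543931348, 'k1': 0.004185203814808871, 'rvec': array([ 2.17815834, -2.1510966 ,  0.12797963]), 'tvec': array([-0.14434219,  0.61129757,  1.11868619])}
wrist {'vertical_fov': 60.80897262223592, 'cx': 317.57626401783705, 'cy': 201.8252652552578, 'k1': 0.0009561209985032546, 'rvec': array([-2.29812178, -1.75180777, -0.26249405]), 'tvec': array([-0.64855049, -0.03442856,  0.39165457])}
```

View pics/top0.png

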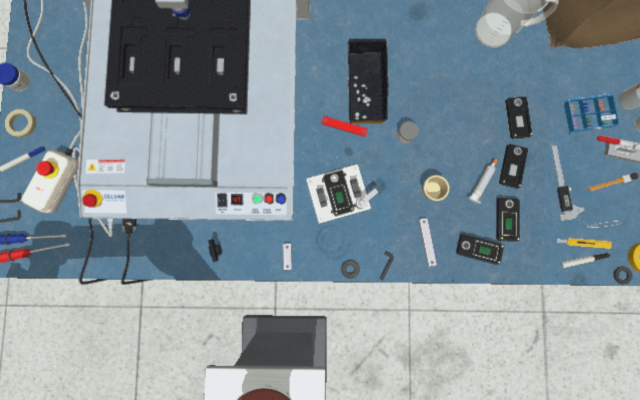

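View pics/side0.png

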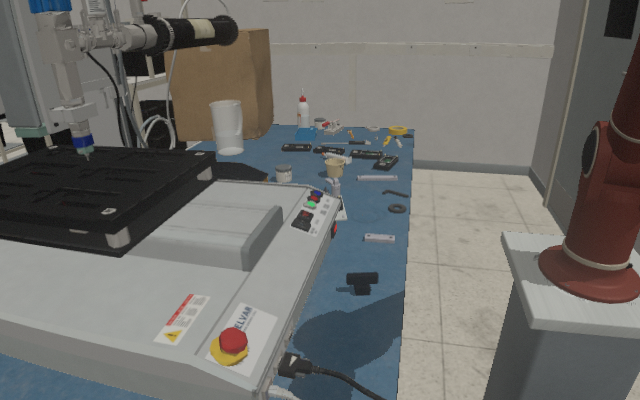

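```bash
cat > h.py <<'E'
from workcell import monitor,cams,ticket,env
import cv2,numpy as np
from scipy.spatial.transform import Rotation as R
def par(ci):
    f=200/np.tan(np.radians(ci['vertical_fov']/2))
    K=np.array([[f,0,ci['cx']],[0,f,ci['cy']],[0,0,1.]]); D=np.array([ci['k1'],0,0,0,0.])
    return K,D,np.array(ci['rvec'],float),np.array(ci['tvec'],float)
def proj(P,ci):
    K,D,r,t=par(ci); return cv2.projectPoints(np.array(P,float).reshape(-1,1,3),r,t,K,D)[0].reshape(-1,2)
def rays(px,ci):
    K,D,r,t=par(ci); n=cv2.undistortPoints(np.array(px,float).reshape(-1,1,2),K,D).reshape(-1,2)
    M=cv2.Rodrigues(r)[0]; d=np.c_[n,np.ones(len(n))]@M; return -M.T@t,d
def onz(px,ci,z):
    o,d=rays(px,ci); s=(z-o[2])/d[:,2]; return o+d*s[:,None]
def world(px,depth,ci):
    o,d=rays(px,ci); return o+d*np.array(depth).reshape(-1,1)
def depthmap(d,ci):
    v,u=np.mgrid[0:d.shape[0],0:d.shape[1]]
    return world(np.c_[u.ravel(),v.ravel()],d.ravel(),ci).reshape(*d.shape,3)
def snap(n,name):
    ci=cams.camera_info(n); p,d=cams.camera(n); cv2.imwrite(f"pics/{name}.png",p[:,:,::-1])
    np.savez(f"pics/{name}.npz",p=p,d=d,**{k:v for k,v in ci.items()}); return p,d,ci
def load(name):
    z=np.load(f"pics/{name}.npz"); return z['p'],z['d'],{k:z[k] for k in ['vertical_fov','cx','cy','k1','rvec','tvec']}
E
python3 - <<'E'
from h import *
ci=cams.camera_info('top'); p=cv2.imread('pics/top0.png'); d=np.load('pics/top0d.npy')
for n in ['side','top','wrist']: print(n,rays([[320,200]],cams.camera_info(n)))
print(proj([[0,0,0],[0.172,.627,.0],[0.172,.627,.219]],ci))
L=[(214,250),(287,256),(428,242),(339,193),(435,188),(345,126),(369,195),(351,268)]
for q in L: print(q,onz([q],ci,0).round(3),world([q],[d[q[1],q[0]]],ci).round(3))
c=np.hstack([cv2.resize(p[y:y+75,x:x+100],None,fx=4,fy=4,interpolation=cv2.INTER_CUBIC) for x,y in [(290,155),(390,185)]])
c2=np.hstack([cv2.resize(p[y:y+75,x:x+100],None,fx=4,fy=4,interpolation=cv2.INTER_CUBIC) for x,y in [(170,210),(250,215)]])
cv2.imwrite('pics/c1.png',np.vstack([c,c2]))
E
```

```text
side (array([0.38686959, 0.74055856, 0.4760474 ]), array([[ 0.21951256, -0.87932797, -0.4226613 ]]))
top (array([ 0.48181946, -0.13271811,  1.18161503]), array([[ 0.1002264 , -0.00764487, -0.995037  ]]))
wrist (array([0.09225034, 0.64821973, 0.38293872]), array([[ 0.2817849 , -0.07216865, -0.95680103]]))
[[263.03256879 428.12705579]
 [ 28.04795754 357.34334712]
 [-40.6428992  384.61063069]]
(214, 250) [[0.46  0.147 0.   ]] [[0.46  0.137 0.041]]
(287, 256) [[ 0.446 -0.053  0.   ]] [[ 0.446 -0.054  0.008]]
(428, 242) [[ 0.489 -0.44   0.   ]] [[ 0.489 -0.437  0.01 ]]
(339, 193) [[ 0.621 -0.194  0.   ]] [[ 0.619 -0.193  0.019]]
(435, 188) [[ 0.639 -0.462  0.   ]] [[ 0.637 -0.459  0.01 ]]
(345, 126) [[ 0.812 -0.21   0.   ]] [[ 0.809 -0.209  0.012]]
(369, 195) [[ 0.617 -0.278  0.   ]] [[ 0.61  -0.271  0.053]]
(351, 268) [[ 0.415 -0.229  0.   ]] [[ 0.415 -0.229 -0.003]]
```

View pics/c1.png

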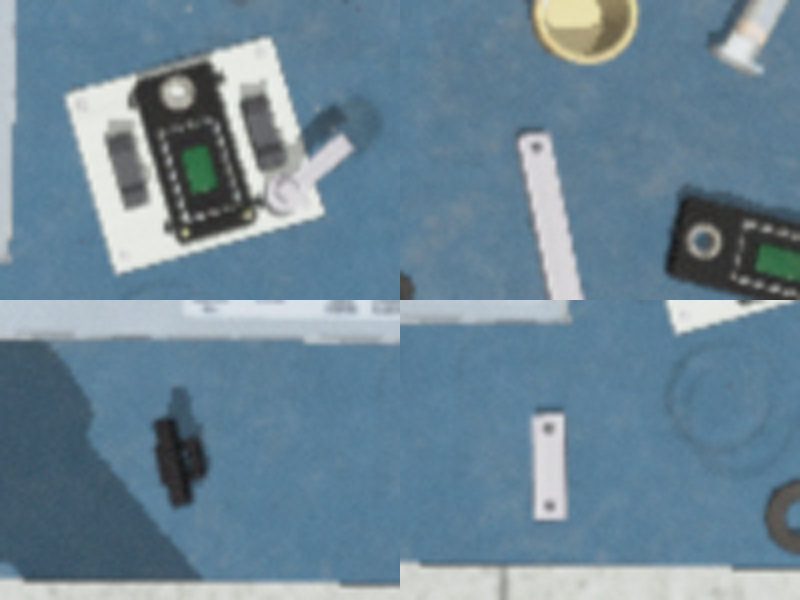

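Candidates:
- **Long bar:** the long white bar at top (428,242) is the one described. The short bar at (287,256) and the red bar at (345,126) are not meant.
- **Handle:** the black T at (214,250), which stands on its hub in the side view at (361,283). The hex key at (387,265) and ring at (351,268) are not handles.
- **Fixture:** the white plate at (339,193), with the latch at (362,202). The loose black boxes on the right have no plate.
- **Cup:** at (435,188). The grey can is at (408,130).

The crop confirms each of these choices.

Run:
```python
from h import *
o=monitor.get_obs()
q=o['tcp_rot']; M=R.from_quat([q[1],q[2],q[3],q[0]]).as_matrix()
print(M.round(3))
ci=cams.camera_info('top'); p=cv2.imread('pics/top0.png')[:,:,::-1]; d=np.load('pics/top0d.npy')
W=depthmap(d,ci)
for q in [(150,205),(250,205),(270,100),(180,160),(180,60),(200,95),(215,215),(60,180),(500,20),(340,220),(360,100)]: print(q,W[q[1],q[0]].round(3))
hsv=cv2.cvtColor(np.ascontiguousarray(p),cv2.COLOR_RGB2HSV)
def rect(mask,z,name):
    cs,_=cv2.findContours(mask.astype(np.uint8),cv2.RETR_EXTERNAL,cv2.CHAIN_APPROX_NONE)
    c=max(cs,key=cv2.contourArea); P=onz(c.reshape(-1,2),ci,z)[:,:2].astype(np.float32)*1000
    r=cv2.minAreaRect(P); print(name,r,cv2.contourArea(c))
def roi(m,x0,x1,y0,y1):
    k=np.zeros_like(m); k[y0:y1,x0:x1]=m[y0:y1,x0:x1]; return k
white=(hsv[...,1]<60)&(hsv[...,2]>140)
rect(roi(white,410,445,210,272),.012,'bar')
rect(roi(white,278,297,235,275),.012,'short')
rect(roi(white,300,375,160,225),.008,'plate')
dark=(hsv[...,2]<60)
rect(roi(dark,205,225,235,265),.042,'handle')
```

```text
[[ 0.265 -0.001 -0.964]
 [ 0.964 -0.002  0.265]
 [-0.002 -1.    -0.   ]]
(150, 205) [0.572 0.288 0.103]
(250, 205) [0.575 0.035 0.108]
(270, 100) [ 0.844 -0.01   0.121]
(180, 160) [0.677 0.198 0.165]
(180, 60) [0.901 0.19  0.226]
(200, 95) [0.815 0.137 0.234]
(215, 215) [0.549 0.125 0.097]
(60, 180) [0.641 0.553 0.047]
(500, 20) [ 1.063 -0.603  0.131]
(340, 220) [ 0.546 -0.198  0.002]
(360, 100) [ 0.889 -0.253 -0.001]
bar ((489.494873046875, -435.9454040527344), (132.34323120117188, 25.301042556762695), 10.534445762634277) 386.5
short ((446.2354736328125, -52.78029251098633), (69.8275375366211, 24.412797927856445), 1.1202315092086792) 203.0
plate ((623.196533203125, -202.3796844482422), (133.09812927246094, 176.53634643554688), 16.51243019104004) 1588.5
handle ((461.9938049316406, 134.43333435058594), (54.297523498535156, 27.74281883239746), 13.677971839904785) 127.0
```

```bash
cat >> h.py <<'E'
def pose():
    o=monitor.get_obs(); q=o['tcp_rot']; return o,np.array(o['eef_pos']),R.from_quat([q[1],q[2],q[3],q[0]])
def row(p,yaw,p0=None,r0=None):
    """row numbers to TCP position p, jaw yaw deg, tool down"""
    if p0 is None: o,p0,r0=pose()
    a=np.radians(yaw); x=np.array([np.cos(a),np.sin(a),0]); y=np.array([0,0,-1.]); M=np.c_[x,y,np.cross(x,y)]
    s=r0.inv().apply(np.array(p)-p0)/.04
    w=(r0.inv()*R.from_matrix(M)).as_rotvec(degrees=True)/5
    print('row',s.round(3),w.round(3))
def yawof(r): 
    M=r.as_matrix(); return np.degrees(np.arctan2(M[1,0],M[0,0]))
E
python3 -c "
from h import *
row([.42,.33,.25],30)"
```

```text
row [-5.5   -0.796 -7.942] [ 0.011  8.931 -0.025]
```

Request:
drive_tool(commands="1 -5.5 -0.8 -7.9 0 8.9 0;1 -5.5 -0.8 -7.9 0 8.9 0;1 -5.5 -0.8 -7.9 0 8.9 0;1 -5.5 -0.8 -7.9 0 8.9 0;1 -5.5 -0.8 -7.9 0 8.9 0;1 -5.5 -0.8 -7.9 0 8.9 0;1 -5.5 -0.8 -7.9 0 8.9 0;1 -5.5 -0.8 -7.9 0 8.9 0;1 -5.5 -0.8 -7.9 0 8.9 0;1 -5.5 -0.8 -7.9 0 8.9 0")

```text
clock: 0.93
eef_pos: [0.4236, 0.3229, 0.2508]
tcp_rot: [-0.681, 0.686, 0.181, -0.179]
contact_force: [1.4, -0.5, 0.6]
width: 0.0934
```

```bash
python3 -c "
from h import *
o,p,r=pose(); print(o['clock'],p,yawof(r),o['qpos'].round(2) if hasattr(o['qpos'],'round') else o['qpos'])
row([.45,.0,.25],-40)"
```

```text
0.9333 [0.42360701 0.32293112 0.2507808 ] 29.504478782990986 [-0.87  0.41  0.25  1.72 -0.1   1.03 -0.07]
row [-3.402  0.072 -7.351] [ 0.072 13.901  0.047]
```

Request:
drive_tool(commands="1 -3.4 0 -7.35 0 13.9 0;1 -3.4 0 -7.35 0 13.9 0;1 -3.4 0 -7.35 0 13.9 0;1 -3.4 0 -7.35 0 13.9 0;1 -3.4 0 -7.35 0 13.9 0;1 -3.4 0 -7.35 0 13.9 0;1 -3.4 0 -7.35 0 13.9 0;1 -3.4 0 -7.35 0 13.9 0;1 -3.4 0 -7.35 0 13.9 0;1 -3.4 0 -7.35 0 13.9 0")

```text
clock: 1.77
eef_pos: [0.4498, -0.0029, 0.253]
tcp_rot: [-0.661, 0.665, -0.244, 0.248]
contact_force: [-0.7, 1.0, -0.7]
width: 0.0932
```

```bash
python3 -c "
from h import *
o,p,r=pose(); print(o['clock'],p,yawof(r),np.round(o['qpos'],2))
row([.49,-.2,.25],-79.5)
print(r.as_matrix().round(2))"
```

```text
1.7667 [ 0.44979348 -0.00293725  0.25299251] -40.72889926574001 [-0.53  0.31  0.64  1.93 -0.21  0.97 -0.5 ]
row [ 3.976  0.112 -3.077] [4.000e-03 7.754e+00 8.900e-02]
[[ 0.76  0.    0.65]
 [-0.65 -0.01  0.76]
 [ 0.01 -1.   -0.  ]]
```

```bash
python3 -c "
from h import *
row([.56,-.20,.25],-79.5)"
```

```text
row [ 5.302  0.118 -1.935] [4.000e-03 7.754e+00 8.900e-02]
```

Request:
drive_tool(commands="1 5.3 0.1 -1.95 0 7.75 0.1;1 5.3 0.1 -1.95 0 7.75 0.1;1 5.3 0.1 -1.95 0 7.75 0.1;1 5.3 0.1 -1.95 0 7.75 0.1;1 5.3 0.1 -1.95 0 7.75 0.1;1 5.3 0.1 -1.95 0 7.75 0.1;1 5.3 0.1 -1.95 0 7.75 0.1;1 5.3 0.1 -1.95 0 7.75 0.1;1 5.3 0.1 -1.95 0 7.75 0.1")

```text
clock: 2.52
eef_pos: [0.5592, -0.1987, 0.25]
tcp_rot: [0.544, -0.544, 0.453, -0.45]
contact_force: [0.1, 0.8, 0.0]
width: 0.093
```

```bash
python3 -c "
from h import *
o,p,r=pose(); print(o['clock'],p,yawof(r),np.round(o['qpos'],2))
snap('wrist','w1')
row([.49,-.436,.2],-79.5)"
```

```text
2.5167 [ 0.5592386  -0.19870627  0.25000354] -79.35644364676769 [-0.15  0.59  0.78  1.56 -0.44  1.17 -0.67]
row [ 5.522  1.243 -2.804] [ 0.013  0.037 -0.036]
```

View pics/w1.png

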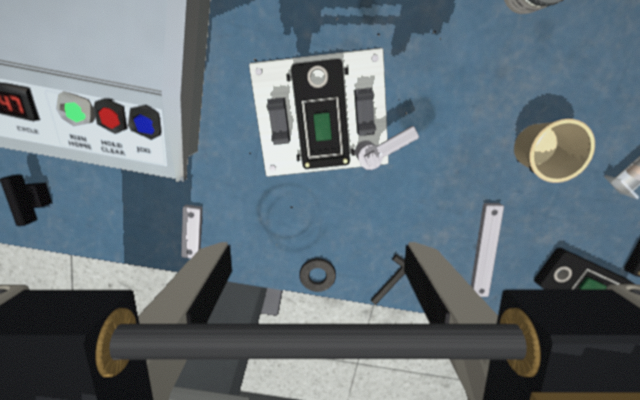

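Run:
```python
from h import *
p,d,ci=load('w1'); hsv=cv2.cvtColor(p,cv2.COLOR_RGB2HSV)
W=depthmap(d,ci)
def rect(mask,z,name,hull=False):
    cs,_=cv2.findContours(mask.astype(np.uint8),cv2.RETR_EXTERNAL,cv2.CHAIN_APPROX_NONE)
    c=max(cs,key=cv2.contourArea); P=onz(c.reshape(-1,2),ci,z)[:,:2].astype(np.float32)*1000
    r=cv2.minAreaRect(P); print(name,np.round(r[0],1),np.round(r[1],1),round(r[2],2),cv2.contourArea(c)); return c,P
def roi(m,x0,x1,y0,y1):
    k=np.zeros_like(m); k[y0:y1,x0:x1]=m[y0:y1,x0:x1]; return k
white=(hsv[...,1]<50)&(hsv[...,2]>150)
rect(roi(white,470,510,190,300),.012,'bar'); rect(roi(white,175,205,198,260),.012,'short')
for q in [(487,248),(192,230),(258,90),(278,165),(365,85),(322,110),(280,120),(405,142),(370,152)]: print(q,W[q[1],q[0]].round(4))
c=cv2.resize(p[35:185,235:435],None,fx=4,fy=4,interpolation=cv2.INTER_CUBIC)
cv2.imwrite('pics/c2.png',c[:,:,::-1])
```

```text
bar [ 489.9 -435.1] [128.1  22.4] 10.57 1437.5
short [445.8 -55.8] [70.2 17.2] 2.29 508.0
(487, 248) [ 0.4966 -0.4322  0.0121]
(192, 230) [ 0.4501 -0.0551  0.0104]
(258, 90) [ 0.6344 -0.115   0.0074]
(278, 165) [ 0.5534 -0.1504  0.0087]
(365, 85) [ 0.6622 -0.2336  0.0052]
(322, 110) [ 0.6265 -0.1906  0.0132]
(280, 120) [ 0.6083 -0.1471  0.0324]
(405, 142) [ 0.612  -0.2823  0.0523]
(370, 152) [ 0.5958 -0.247   0.0601]
```

View pics/c2.png

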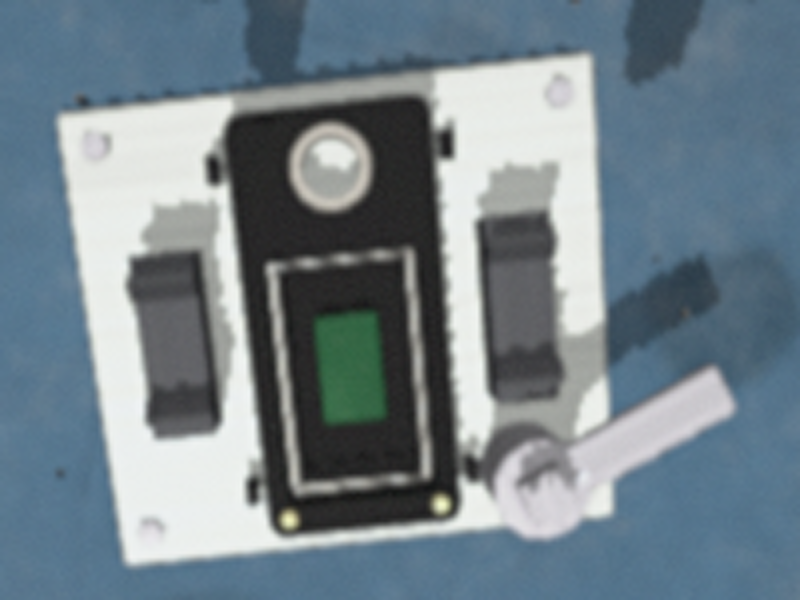

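Run:
```python
from h import *
p,d,ci=load('w1')
C=np.array([(57,115),(590,52),(612,515),(127,565)])/4.+[235,35]-0.375
P=onz(C,ci,.008)*1000; print(P.round(1)); 
for i in range(4): print(np.linalg.norm(P[i]-P[i-1]).round(1))
c=P.mean(0); ux=(P[0]+P[1]-P[2]-P[3]); uy=(P[0]+P[3]-P[1]-P[2])
print('centre',c.round(1),'yaw',np.degrees(np.arctan2(ux[1],ux[0])),np.degrees(np.arctan2(-uy[0],uy[1])))
rim=np.array([(330,167)])
# supports' top cheeks corners z=.0445
L=np.array([(130,258),(200,253),(218,430),(155,437)])/4.+[235,35]-.375; Rr=np.array([(480,218),(550,213),(560,392),(495,398)])/4.+[235,35]-.375
for Q in (L,Rr):
    q=onz(Q,ci,.0445)*1000; print(q.round(1)[:,:2].tolist(),q.mean(0).round(1),np.linalg.norm(q[0]-q[3]).round(1))
# arm tip, column
A=np.array([(712,368),(736,408),(540,488)])/4.+[235,35]-.375
print(onz(A,ci,.054).round(4))
# same from top cam
p=cv2.imread('pics/top0.png');ci=cams.camera_info('top')
C=np.array([(65,95),(270,38),(325,213),(117,273)])/4.+[290,155]-.375
P=onz(C,ci,.008)*1000; print(P.round(1)); c=P.mean(0); ux=(P[0]+P[1]-P[2]-P[3]); uy=(P[0]+P[3]-P[1]-P[2])
print('centre',c.round(1),'yaw',np.degrees(np.arctan2(ux[1],ux[0])),np.degrees(np.arctan2(-uy[0],uy[1])))
```

```text
[[ 660.5 -101.4    8. ]
 [ 703.3 -243.     8. ]
 [ 579.7 -280.3    8. ]
 [ 537.3 -138.4    8. ]]
128.6
147.9
129.1
148.1
centre [ 620.2 -190.8    8. ] yaw 16.748413049578478 16.720516823115254
[[627.9, -131.8], [632.4, -149.6], [588.1, -161.5], [583.1, -145.0]] [ 607.9 -147.    44.5] 46.6
[[654.3, -219.3], [658.8, -236.7], [615.0, -249.9], [610.3, -233.1]] [ 634.6 -234.7   44.5] 46.1
[[ 0.6289 -0.2855  0.054 ]
 [ 0.6201 -0.2944  0.054 ]
 [ 0.5902 -0.2488  0.054 ]]
[[ 659.8 -101.8    8. ]
 [ 701.8 -244.     8. ]
 [ 580.  -282.1    8. ]
 [ 537.  -139.4    8. ]]
centre [ 619.7 -191.8    8. ] yaw 17.187118248693306 16.619859718428767
```

```bash
python3 -c "
from h import *
row([.4897,-.4355,.06],-79.45)"
```

```text
row [ 5.52   4.743 -2.805] [ 0.013  0.027 -0.036]
```

Request:
drive_tool(commands="0.6 5.52 3.5 -2.8 0 0 0;0.6 5.52 3.5 -2.8 0 0 0;0.6 5.52 3.5 -2.8 0 0 0;0.6 5.52 3.5 -2.8 0 0 0;0.6 5.52 3.5 -2.8 0 0 0;0.6 5.52 3.5 -2.8 0 0 0;0.6 5.52 4.74 -2.8 0 0 0;0.6 5.52 4.74 -2.8 0 0 0;0.6 5.52 4.74 -2.8 0 0 0;0.6 5.52 4.74 -2.8 0 0 0", squeeze=30)

```text
clock: 3.4
eef_pos: [0.4899, -0.4333, 0.0593]
tcp_rot: [0.546, -0.544, 0.453, -0.449]
contact_force: [1.1, 0.5, 0.1]
width: 0.0558
```

```bash
python3 -c "
from h import *
o,p,r=pose(); print(o['clock'],p,yawof(r),np.round(o['qpos'],2),o['contact_force'])
snap('wrist','w2')
row([.4897,-.4355,.004],-79.45)"
```

```text
3.4 [ 0.48987841 -0.43332877  0.05933684] -79.26112687169622 [ 0.36  0.87  0.61  1.57 -0.6   0.89 -0.19] [1.06777353 0.54544976 0.13685528]
row [ 0.038  1.43  -0.053] [-0.007  0.055 -0.042]
```

View pics/w2.png

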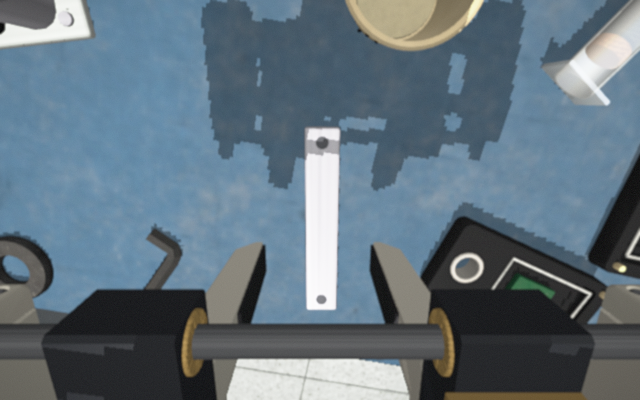

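Run:
```python
from h import *
p,d,ci=load('w2')
C=[(305,128),(339,128),(336.5,310),(305.5,310)]
P=onz(C,ci,.012)*1000; print(P.round(1),P.mean(0)); a=(P[0]+P[1]-P[2]-P[3])/2; print(np.linalg.norm(a),np.degrees(np.arctan2(a[1],a[0])))
o,q,r=pose(); print(r.as_matrix().round(4))
```

```text
[[ 551.7 -413.7   12. ]
 [ 555.5 -434.1   12. ]
 [ 428.5 -458.7   12. ]
 [ 424.2 -436.6   12. ]] [ 489.96938557 -435.77435391   12.        ]
129.46048811503778 10.593205315191202
[[ 1.878e-01 -1.000e-04  9.822e-01]
 [-9.822e-01  3.700e-03  1.878e-01]
 [-3.600e-03 -1.000e+00  6.000e-04]]
```

Request:
drive_tool(commands="0.6 0.05 0.8 -0.05 0 0.05 0;0.6 0.05 1.2 -0.05 0 0.05 0;0.6 0.05 1.39 -0.05 0 0.05 0;0.6 0.05 1.39 -0.05 0 0.05 0;0 0.05 1.39 -0.05 0 0.05 0;0 0.05 1.39 -0.05 0 0.05 0;0 0.05 1.39 -0.05 0 0.05 0;0 0.05 1.39 -0.05 0 0.05 0;0 0.05 1.39 -0.05 0 0.05 0;0 0.05 1.39 -0.05 0 0.05 0", squeeze=30)

```text
clock: 4.28
eef_pos: [0.49, -0.4361, 0.0061]
tcp_rot: [0.545, -0.543, 0.453, -0.451]
contact_force: [-0.4, 0.2, 2.5]
width: 0.0216
```

```bash
python3 -c "
from h import *
o,p,r=pose(); print(o['clock'],p,yawof(r),np.round(o['qpos'],2),o['contact_force'],o['width'])"
```

```text
4.2833 [ 0.49001486 -0.43608584  0.00609616] -79.42867140582831 [ 0.39  0.94  0.56  1.6  -0.65  0.8  -0.16] [-0.36315223  0.17153644  2.48147433] 0.021620068884404726
```

Request:
drive_tool(commands="0 0 -1 0 0 0 0;0 0 -2 0 0 0 0;0 0 -3 0 0 0 0;0 0 -3.5 0 0 0 0;0 0 -3.5 0 0 0 0")

```text
clock: 4.7
eef_pos: [0.4915, -0.4399, 0.1521]
tcp_rot: [0.544, -0.543, 0.449, -0.455]
contact_force: [-0.3, -0.8, -1.5]
width: 0.0218
```

```bash
python3 -c "
from h import *
o,p,r=pose(); print(o['clock'],p,yawof(r),np.round(o['qpos'],2),o['contact_force'],o['width'])
row([.620,-.191,.14],16.8)"
```

```text
4.7 [ 0.49153258 -0.43987289  0.15214918] -79.44289348537636 [ 0.34  0.77  0.68  1.5  -0.53  1.05 -0.25] [-0.31020511 -0.78939357 -1.53288928] 0.02183678873171063
row [-5.53   0.299  4.295] [  0.    -19.248   0.119]
```

Request:
drive_tool(commands="0 -5.53 0.3 4.3 0 -19.25 0.12;0 -5.53 0.3 4.3 0 -19.25 0.12;0 -5.53 0.3 4.3 0 -19.25 0.12;0 -5.53 0.3 4.3 0 -19.25 0.12;0 -5.53 0.3 4.3 0 -19.25 0.12;0 -5.53 0.3 4.3 0 -19.25 0.12;0 -5.53 0.3 4.3 0 -19.25 0.12;0 -5.53 0.3 4.3 0 -19.25 0.12;0 -5.53 0.3 4.3 0 -19.25 0.12;0 -5.53 0.3 4.3 0 -19.25 0.12;0 -5.53 0.3 4.3 0 -19.25 0.12;0 -5.53 0.3 4.3 0 -19.25 0.12")

```text
clock: 5.7
eef_pos: [0.619, -0.1903, 0.1379]
tcp_rot: [0.707, -0.705, -0.041, 0.044]
contact_force: [-0.6, -0.7, -0.3]
width: 0.022
```

```bash
python3 -c "
from h import *
o,p,r=pose(); print(o['clock'],p,yawof(r),np.round(o['qpos'],2),o['contact_force'],o['width'])
row([.620,-.191,.14],16.8)
row([.620,-.191,.06],16.8)"
```

```text
5.7 [ 0.61902795 -0.1903081   0.13793087] 6.880896535815576 [ 0.1   0.71  0.29  1.53 -0.23  0.94  0.58] [-0.6072515  -0.70234764 -0.33936997] 0.021972205977884032
row [ 0.022 -0.052 -0.02 ] [-0.028 -1.984 -0.038]
row [ 0.029  1.948 -0.024] [-0.028 -1.984 -0.038]
```

Finish the rotation first, then look before lowering.

Request:
drive_tool(commands="0 0 0.6 0 0 -1.98 0;0 0 0.6 0 0 -1.98 0;0 0 1 0 0 -1.98 0;0 0 1 0 0 -1.98 0;0 0 1 0 0 -1.98 0")

```text
clock: 6.12
eef_pos: [0.6172, -0.1896, 0.0958]
tcp_rot: [0.701, -0.698, -0.1, 0.106]
contact_force: [1.0, 0.7, -1.0]
width: 0.0217
```

```bash
python3 -c "
from h import *
o,p,r=pose(); print(o['clock'],p,yawof(r),np.round(o['qpos'],2),o['contact_force'],o['width'])
snap('wrist','w3'); pp,d,ci=snap('top','t3')
cv2.imwrite('pics/c3.png',cv2.resize(pp[150:240,290:410],None,fx=5,fy=5)[:,:,::-1])
print(r.as_matrix().round(4))
row([.620,-.191,.06],16.8)"
```

```text
6.1167 [ 0.61722013 -0.18963933  0.09581762] 16.75769715060393 [ 0.14  0.75  0.22  1.57 -0.2   0.86  0.73] [ 1.01494533  0.69927436 -0.98668924] 0.021748364137988654
[[ 0.9575 -0.0084 -0.2883]
 [ 0.2883  0.0034  0.9575]
 [-0.0071 -1.      0.0057]]
row [ 0.028  0.944 -0.03 ] [-0.034 -0.006 -0.042]
```

View pics/w3.png

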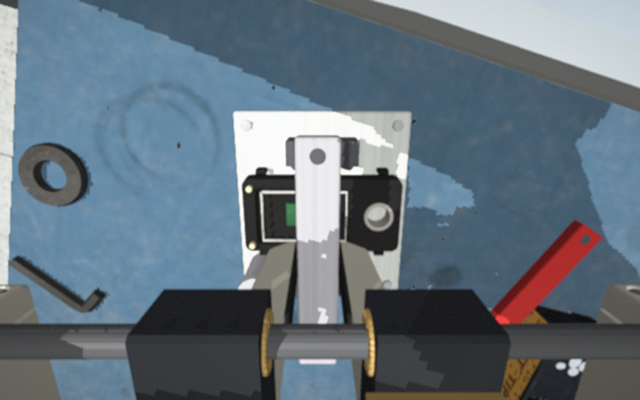

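View pics/c3.png

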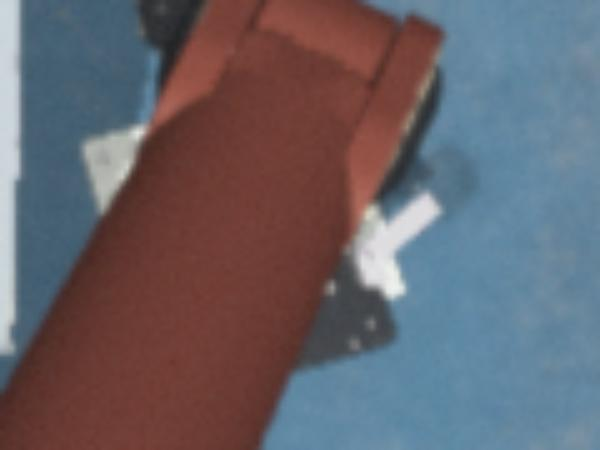

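Run:
```python
from h import *
p,d,ci=load('w3')
P=onz([(233.5,111.5),(411.5,112)],ci,.008)*1000; print(P.round(1),np.linalg.norm(P[0]-P[1]))
a=np.radians(16.75); ex=np.array([np.cos(a),np.sin(a)]); ey=np.array([-ex[1],ex[0]])
m=P.mean(0)[:2]; v=P[1]-P[0]; print('yaw',np.degrees(np.arctan2(v[1],v[0])),'centre',m-75*ey)
B=onz([(296,136),(340,136)],ci,.102)*1000; print(B.round(1)); b=B.mean(0)[:2]; print('bar centre',b-65*ey, np.linalg.norm(B[0]-B[1]))
S=onz([(287,138),(358.5,138)],ci,.0445)*1000; print('support outer top edge',S.round(1),np.linalg.norm(S[0]-S[1])); print('centre',S.mean(0)[:2]-57*ey)
cv2.imwrite('pics/c3.png',cv2.resize(p[100:300,220:430],None,fx=3,fy=3,interpolation=cv2.INTER_CUBIC)[:,:,::-1])
```

```text
[[ 537.8 -137.7    8. ]
 [ 660.6 -101.1    8. ]] 128.10211274296734
yaw 16.572312159286117 centre [ 620.80620873 -191.23293543]
[[ 589.1 -130.2  102. ]
 [ 608.6 -124.3  102. ]]
bar centre [ 617.58977169 -189.51928915] 20.340209827608817
support outer top edge [[ 581.9 -139.9   44.5]
 [ 625.  -127.    44.5]] 45.02719170729523
centre [ 619.89399183 -188.02586034]
```

View pics/c3.png

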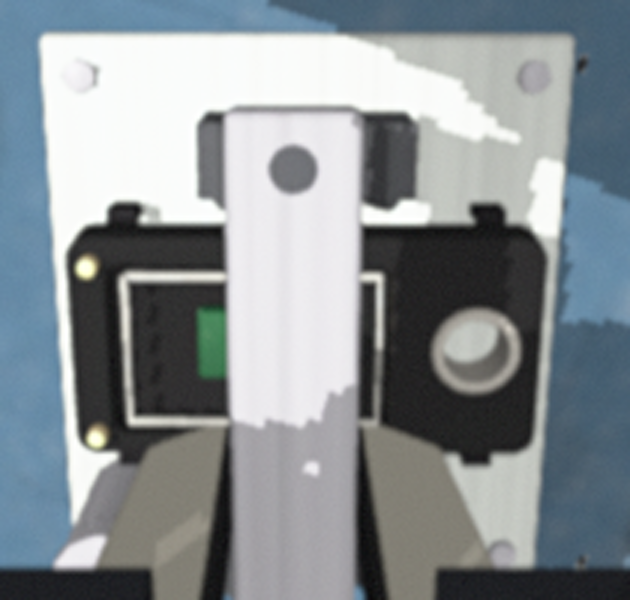

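```bash
python3 -c "
from h import *
row([.6203,-.191,.054],16.7)"
```

```text
row [ 0.035  1.094 -0.033] [-0.033  0.014 -0.042]
```

Request:
drive_tool(commands="0 0.035 0.5 -0.033 -0.03 0 -0.04;0 0.035 1.09 -0.033 -0.03 0 -0.04;0 0.035 1.09 -0.033 -0.03 0 -0.04;0 0.035 1.09 -0.033 -0.03 0 -0.04;0 0.035 1.09 -0.033 -0.03 0 -0.04")

```text
clock: 6.63
eef_pos: [0.6212, -0.1913, 0.0555]
tcp_rot: [-0.699, 0.7, 0.104, -0.103]
contact_force: [0.2, -0.5, -2.0]
width: 0.0215
```

```bash
python3 -c "
from h import *
o,p,r=pose(); print(o['clock'],p,yawof(r),o['contact_force'],o['width'])
print(r.as_matrix().round(4))
row([.6203,-.191,.038],16.7)"
```

```text
6.6333 [ 0.62120594 -0.19131057  0.05545663] 16.774165049597848 [ 0.22666508 -0.47698354 -1.99185304] 0.021505495560795684
[[ 9.574e-01  1.800e-03 -2.886e-01]
 [ 2.886e-01 -5.000e-04  9.574e-01]
 [ 1.600e-03 -1.000e+00 -1.000e-03]]
row [-0.02   0.436  0.014] [0.011 0.015 0.018]
```

Good; lower gently.

Request:
drive_tool(commands="0 -0.02 0.15 0.01 0 0 0;0 -0.02 0.28 0.01 0 0 0;0 -0.02 0.38 0.01 0 0 0;0 -0.02 0.42 0.01 0 0 0;0 -0.02 0.42 0.01 0 0 0;0 -0.02 0.42 0.01 0 0 0")

```text
clock: 7.13
eef_pos: [0.6202, -0.1911, 0.0391]
tcp_rot: [-0.699, 0.7, 0.104, -0.103]
contact_force: [-2.1, 0.1, 3.0]
width: 0.0216
```

```bash
python3 -c "
from h import *
o,p,r=pose(); print(o['clock'],p,yawof(r),o['contact_force'],o['ft_torque'],o['width'])
print(r.as_matrix().round(4))
snap('side','s4');pp,d,ci=snap('wrist','w4')
"
```

```text
7.1333 [ 0.6202406  -0.19110009  0.03908909] 16.76947563540478 [-2.05867944  0.1304614   2.97270101] [ 0.04794759  0.40401318 -0.02102665] 0.02158098034333637
[[ 9.575e-01  1.600e-03 -2.885e-01]
 [ 2.885e-01 -2.000e-04  9.575e-01]
 [ 1.500e-03 -1.000e+00 -7.000e-04]]
```

View pics/w4.png

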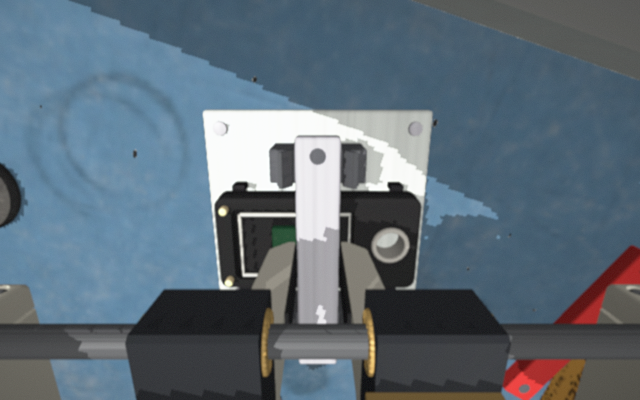

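Request:
drive_tool(commands="0.4 0 0 0 0 0 0;0.4 0 0 0 0 0 0;0.4 0 0 0 0 0 0;0.4 0 -0.5 0 0 0 0;0.4 0 -1.2 0 0 0 0;0.4 0 -2.2 0 0 0 0;0.4 0 -3 0 0 0 0;0.4 0 -3.5 0 0 0 0;0.4 0 -3.5 0 0 0 0")

```text
clock: 7.98
eef_pos: [0.6233, -0.1926, 0.1849]
tcp_rot: [-0.698, 0.702, 0.107, -0.099]
contact_force: [0.6, 0.2, -0.1]
width: 0.0372
```

```bash
python3 -c "
from h import *
o,p,r=pose(); print(o['clock'],p,yawof(r),o['contact_force'],o['width'],np.round(o['qpos'],2))
pp,d,ci=snap('wrist','w5')
row([.5,.05,.25],-30)
"
```

```text
7.9833 [ 0.6233116  -0.19256192  0.18491869] 16.765930637882924 [ 0.60420066  0.16306579 -0.06131663] 0.03718630907557364 [ 0.12  0.65  0.25  1.48 -0.18  1.02  0.71]
row [-1.158 -1.74   6.66 ] [0.016 9.353 0.094]
```

View pics/w5.png

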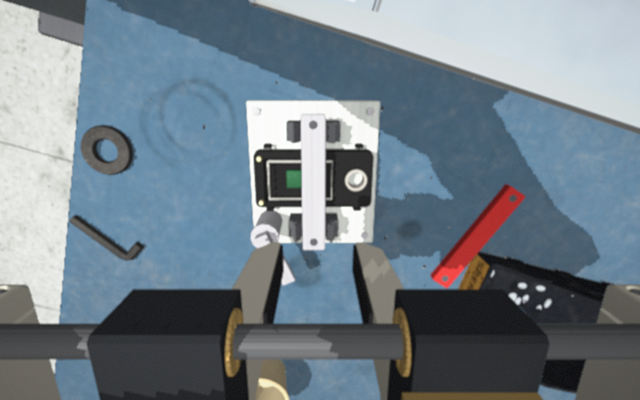

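Run:
```python
from h import *
p,d,ci=load('w5')
c=cv2.resize(p[90:290,230:400],None,fx=4,fy=4,interpolation=cv2.INTER_CUBIC); cv2.imwrite('pics/c5.png',c[:600,:,::-1])
hsv=cv2.cvtColor(p,cv2.COLOR_RGB2HSV)
B=onz([(302,115),(325,115),(325,248.5),(301.5,248.5)],ci,.045)*1000; print(B.round(1)[:,:2].tolist(),B.mean(0).round(1)); a=B[0]+B[1]-B[2]-B[3]; print(np.linalg.norm(a)/2,np.degrees(np.arctan2(-a[0],a[1])))
P=onz([(247,101),(380,101),(374.5,243)],ci,.008)*1000; print(P.round(1)[:,:2].tolist(),((P[0]+P[2])/2).round(1),np.linalg.norm(P[0]-P[1]),np.linalg.norm(P[2]-P[1]))
W=depthmap(d,ci); 
for v in (125,160,200,235,245): print(v,W[v,313].round(4))
```

```text
[[592.9, -132.8], [612.1, -127.0], [649.4, -248.5], [627.3, -255.0]] [ 620.4 -190.8   45. ]
127.03732296603057 16.40311275239357
[[538.3, -137.8], [660.7, -101.0], [705.8, -243.3]] [ 622.1 -190.6    8. ] 127.82386037177348 149.26545976659588
125 [ 0.6045 -0.1382  0.0443]
160 [ 0.6134 -0.1682  0.043 ]
200 [ 0.624  -0.2042  0.0445]
235 [ 0.6341 -0.2381  0.045 ]
245 [ 0.6371 -0.2484  0.0446]
```

View pics/c5.png

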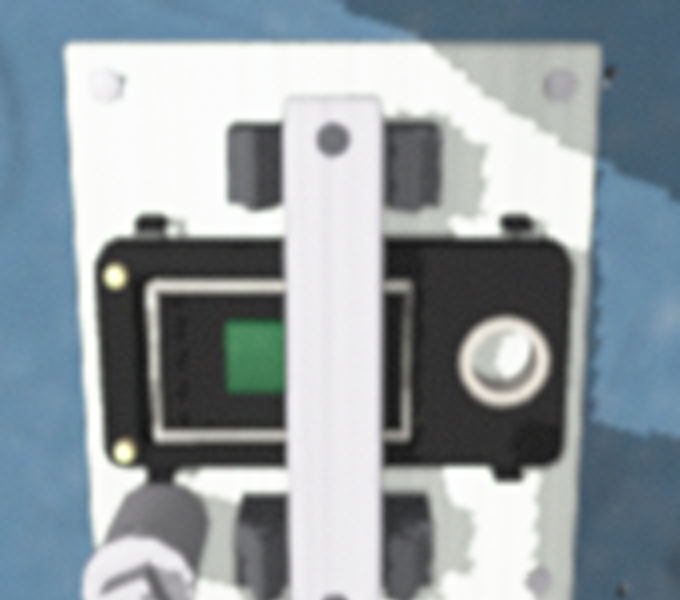

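```bash
python3 -c "
from h import *
row([.61,-.31,.16],16.7)
"
```

```text
row [-1.136  0.552 -2.741] [0.05  0.013 0.078]
```

Request:
drive_tool(commands="0.4 -1.13 0.55 -2.74 0 0 0;0.4 -1.13 0.55 -2.74 0 0 0;0.4 -1.13 0.55 -2.74 0 0 0;0.4 -1.13 0.55 -2.74 0 0 0;0.4 -1.13 0.55 -2.74 0 0 0")

```text
clock: 8.45
eef_pos: [0.6073, -0.3133, 0.1572]
tcp_rot: [-0.699, 0.701, 0.102, -0.1]
contact_force: [-0.1, 0.1, -0.4]
width: 0.0377
```

```bash
python3 -c "
from h import *
o,p,r=pose(); print(o['clock'],p,yawof(r),o['contact_force'],o['width'])
pp,d,ci=snap('wrist','w6')
print(proj([[.59,-.2495,.054],[.59,-.2495,.072],[.6245,-.29,.054]],ci))
row([.52,-.03,.25],-30)
"
```

```text
8.45 [ 0.60725386 -0.31333025  0.15716867] 16.396586163667163 [-0.13099772  0.06601338 -0.38394659] 0.03769909586107848
[[319.02489642 118.33648114]
 [319.17554691 119.9685861 ]
 [345.78563907 180.05909139]]
row [-0.116 -2.318  7.342] [-6.000e-03  9.328e+00  5.200e-02]
```

View pics/w6.png

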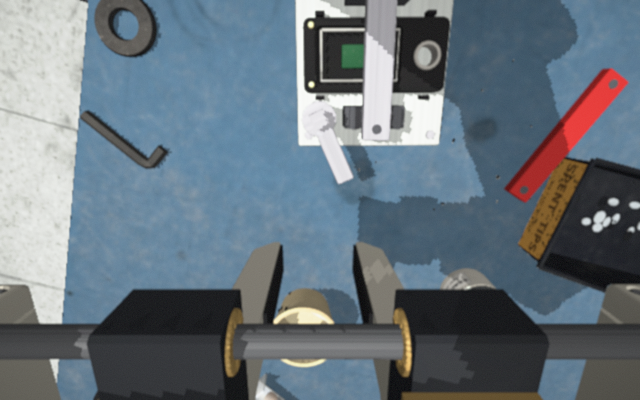

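Run:
```python
from h import *
p,d,ci=load('w6')
c=cv2.resize(p[85:195,285:385],None,fx=6,fy=6,interpolation=cv2.INTER_CUBIC)[:600]
cv2.imwrite('pics/c6.png',c[:,:,::-1])
```

```text
(no output)
```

View pics/c6.png

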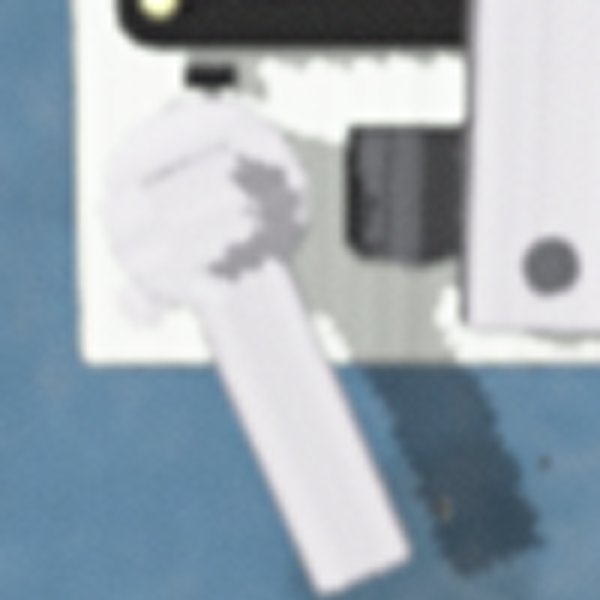

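Run:
```python
from h import *
p,d,ci=load('w6')
f=lambda L:onz(np.array(L)/6.+[285,85]-.417,ci,.054)*1000
D=f([(205,200),(205,98),(205,302),(103,200),(307,200)]); print('disc',D.round(1)[:,:2].tolist(),D[1:].mean(0))
E=f([(205,315),(322,592),(275,260),(408,552)]); 
for a,b in ((0,1),(2,3)):
    v=E[b]-E[a]; print('edge yaw',np.degrees(np.arctan2(v[1],v[0])))
tip=(E[1]+E[3])/2; v=tip-D[0]; print('tip',tip,np.linalg.norm(v),np.degrees(np.arctan2(v[1],v[0])), np.linalg.norm(E[1]-E[3]))
s=onz(np.array([(145,185),(235,140)])/6.+[285,85]-.417,ci,.063)*1000; v=s[1]-s[0]; print('shaft edge',s.round(1),np.degrees(np.arctan2(v[1],v[0])))
B=onz([(285+549/6.,85+265/6.)],ci,.045); print('bar hole',B)
```

```text
disc [[589.7, -249.3], [586.2, -237.3], [593.3, -261.6], [577.2, -252.9], [602.2, -245.6]] [ 589.73585394 -249.34716369   54.        ]
edge yaw -50.473127644783965
edge yaw -48.21826583622634
tip [ 624.16320929 -289.98364291   54.        ] 53.34385941258264 -49.7680173510388 12.72124457932046
shaft edge [[ 581.9 -249.1   63. ]
 [ 591.  -240.9   63. ]] 42.153247289684494
bar hole [[ 0.63667583 -0.24518324  0.045     ]]
```

Request:
drive_tool(commands="0.6 -0.12 -2.3 7.34 0 9.33 0;0.6 -0.12 -2.3 7.34 0 9.33 0;0.6 -0.12 -2.3 7.34 0 9.33 0;0.6 -0.12 -2.3 7.34 0 9.33 0;0.6 -0.12 -2.3 7.34 0 9.33 0;0.6 -0.12 -2.3 7.34 0 9.33 0;0.6 -0.12 -2.3 7.34 0 9.33 0;0.6 -0.12 -2.3 7.34 0 9.33 0;0.6 -0.12 -2.3 7.34 0 9.33 0")

```text
clock: 9.25
eef_pos: [0.5192, -0.0216, 0.2496]
tcp_rot: [0.686, -0.682, 0.177, -0.18]
contact_force: [-0.0, 0.6, 0.8]
width: 0.0561
```

```bash
python3 -c "
from h import *
o,p,r=pose(); print(o['clock'],p,yawof(r),o['contact_force'],o['width'],np.round(o['qpos'],2))
row([.458,.134,.16],-76.3)
"
```

```text
9.25 [ 0.51922981 -0.02159161  0.24962121] -29.235500990889726 [-7.15512266e-04  6.48156440e-01  8.38534947e-01] 0.05614573688435225 [-0.35  0.41  0.51  1.77 -0.24  1.02 -0.26]
row [-3.239  2.253  2.632] [-0.078  9.413 -0.015]
```

Request:
drive_tool(commands="0.6 -3.24 2.25 2.63 0 9.4 0;0.6 -3.24 2.25 2.63 0 9.4 0;0.6 -3.24 2.25 2.63 0 9.4 0;0.6 -3.24 2.25 2.63 0 9.4 0;0.6 -3.24 2.25 2.63 0 9.4 0;0.6 -3.24 2.25 2.63 0 9.4 0;0.6 -3.24 2.25 2.63 0 9.4 0;0.6 -3.24 2.25 2.63 0 9.4 0;0.6 -3.24 2.25 2.63 0 9.4 0")

```text
clock: 10.0
eef_pos: [0.4577, 0.1341, 0.1597]
tcp_rot: [0.559, -0.555, 0.436, -0.436]
contact_force: [-0.1, 0.7, 0.7]
width: 0.0559
```

```bash
python3 -c "
from h import *
o,p,r=pose(); print(o['clock'],p,yawof(r),o['contact_force'],o['width'],np.round(o['qpos'],2))
snap('wrist','w7')
row([.458,.134,.08],-76.3)
"
```

```text
10.0 [0.45768186 0.13409513 0.15968909] -76.09057516802275 [-0.1184326   0.6762533   0.68261806] 0.055891414188917465 [-0.79  0.5   0.68  2.   -0.45  0.78 -1.18]
row [ 0.004  1.998 -0.007] [-0.061  0.032 -0.041]
```

View pics/w7.png

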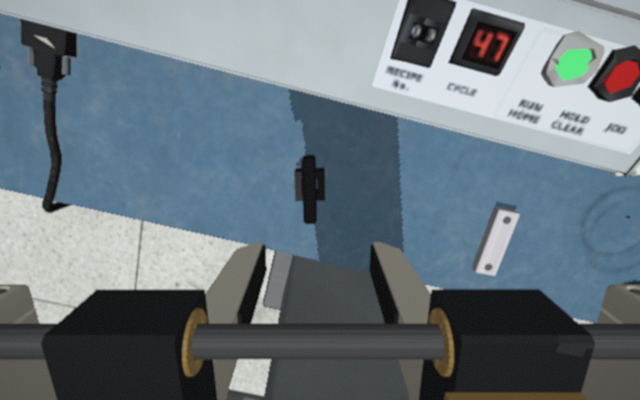

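Run:
```python
from h import *
p,d,ci=load('w7')
c=cv2.resize(p[145:235,260:360],None,fx=6,fy=6,interpolation=cv2.INTER_CUBIC)
cv2.imwrite('pics/c7.png',np.clip(c[:,:,::-1].astype(float)*2,0,255).astype(np.uint8))
W=depthmap(d,ci)
for q in [(309,165),(309,188),(309,215),(299,188),(319,188)]: print(q,W[q[1],q[0]].round(4))
```

```text
(309, 165) [0.483  0.1481 0.0402]
(309, 188) [0.4637 0.1435 0.0412]
(309, 215) [0.4395 0.1377 0.0404]
(299, 188) [0.4556 0.1517 0.0187]
(319, 188) [0.4604 0.1338 0.0201]
```

View pics/c7.png

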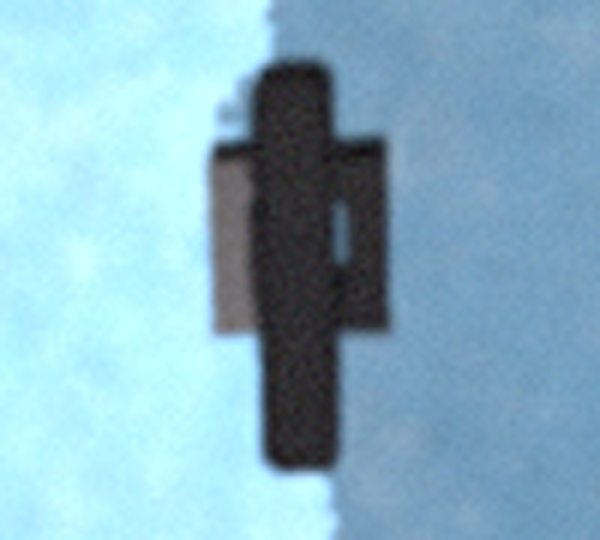

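Run:
```python
from h import *
p,d,ci=load('w7')
f=lambda L,z:onz(np.array(L)/6.+[260,145]-.417,ci,z)*1000
E=f([(254,62),(331,62),(338,469),(265,469)],.042); a=(E[0]+E[1]-E[2]-E[3])/2
y=np.degrees(np.arctan2(a[1],a[0])); print(E.mean(0),np.linalg.norm(a),y,np.linalg.norm(E[0]-E[1]))
H=f([(213,145),(387,140),(390,332),(213,332)],.020); print('hub',H.mean(0),[np.linalg.norm(H[i]-H[i-1]) for i in range(4)])
c=E.mean(0)/1000
row([c[0],c[1],.06],y-90); row([c[0],c[1],.024],y-90)
```

```text
[462.31235676 143.03326036  42.        ] 60.29832117157341 14.674755877463348 10.708481952867983
hub [461.70223638 142.93733498  20.        ] [np.float64(29.606109761548595), np.float64(26.397137552992078), np.float64(30.366182824696484), np.float64(27.591587804198323)]
row [-0.188  2.5    0.149] [-0.062 -0.163 -0.04 ]
row [-0.185  3.4    0.144] [-0.062 -0.163 -0.04 ]
```

Request:
drive_tool(commands="0.6 -0.188 1 0.149 -0.06 -0.16 -0.04;0.6 -0.188 2 0.149 -0.06 -0.16 -0.04;0.6 -0.188 2.5 0.149 -0.06 -0.16 -0.04;0.6 -0.188 2.5 0.149 -0.06 -0.16 -0.04;0.6 -0.188 2.5 0.149 -0.06 -0.16 -0.04")

```text
clock: 10.47
eef_pos: [0.4622, 0.1423, 0.0597]
tcp_rot: [-0.559, 0.56, -0.433, 0.432]
contact_force: [0.2, 0.3, 0.0]
width: 0.0558
```

```bash
python3 -c "
from h import *
o,p,r=pose(); print(o['clock'],p,yawof(r),o['contact_force'],o['width'],np.round(o['qpos'],2))
print(r.as_matrix().round(4))
row([.4622,.143,.0245],-75.3)
"
```

```text
10.4667 [0.46224285 0.1422591  0.05971752] -75.37619139942609 [0.20828295 0.28297329 0.04434609] 0.05576759266251119 [-0.69  0.66  0.52  2.07 -0.61  0.57 -1.04]
[[ 2.525e-01 -1.300e-03  9.676e-01]
 [-9.676e-01 -5.000e-04  2.525e-01]
 [ 2.000e-04 -1.000e+00 -1.400e-03]]
row [-0.018  0.88   0.005] [ 0.016 -0.015  0.002]
```

Request:
drive_tool(commands="0.6 -0.018 0.5 0 0 0 0;0.6 -0.018 0.88 0 0 0 0;0.6 -0.018 0.88 0 0 0 0;0.6 -0.018 0.88 0 0 0 0;0 -0.018 0.88 0 0 0 0;0 -0.018 0.88 0 0 0 0;0 -0.018 0.88 0 0 0 0;0 -0.018 0.88 0 0 0 0;0 -0.018 0.88 0 0 0 0;0 -0.018 0.88 0 0 0 0", squeeze=40)

```text
clock: 11.3
eef_pos: [0.4621, 0.143, 0.0247]
tcp_rot: [-0.559, 0.56, -0.432, 0.432]
contact_force: [-0.4, 0.1, 0.5]
width: 0.0205
```

```bash
python3 -c "
from h import *
o,p,r=pose(); print(o['clock'],p,yawof(r),o['contact_force'],o['width'],np.round(o['qpos'],2))
"
```

```text
11.3 [0.4621032  0.14300754 0.02472962] -75.3685796218492 [-0.40055001  0.09750829  0.54656824] 0.02047217714345586 [-0.64  0.72  0.45  2.09 -0.67  0.48 -1.  ]
```

Still closing; add a few rows.

Request:
drive_tool(commands="0 0 0 0 0 0 0;0 0 0 0 0 0 0;0 0 0 0 0 0 0;0 0 0 0 0 0 0")

```text
clock: 11.63
eef_pos: [0.4621, 0.1431, 0.0247]
tcp_rot: [-0.559, 0.56, -0.432, 0.432]
contact_force: [-1.0, 0.5, 0.7]
width: 0.0115
```

```bash
python3 -c "
from h import *
o,p,r=pose(); print(o['clock'],p,yawof(r),o['contact_force'],o['width'],np.round(o['qpos'],2))
"
```

```text
11.6333 [0.46214009 0.14307813 0.02474909] -75.36650640612189 [-1.02428039  0.45895642  0.68142914] 0.011489058478821108 [-0.64  0.72  0.45  2.09 -0.67  0.48 -1.  ]
```

Request:
drive_tool(commands="0 0 -1 0 0 0 0;0 0 -2 0 0 0 0;0 0 -3 0 0 0 0;0 0 -4 0 0 0 0;0 0 -4.5 0 0 0 0;0 0 -4.5 0 0 0 0")

```text
clock: 12.13
eef_pos: [0.4653, 0.1433, 0.2091]
tcp_rot: [0.562, -0.557, 0.431, -0.434]
contact_force: [0.2, -0.0, -0.6]
width: 0.0118
```

```bash
python3 -c "
from h import *
o,p,r=pose(); print(o['clock'],p,yawof(r),o['contact_force'],o['width'],np.round(o['qpos'],2))
row([.59,-.2495,.19],-49.5+.7)
"
```

```text
12.1333 [0.46525891 0.14330138 0.20907463] -75.36841636160989 [ 0.20420279 -0.01986405 -0.57809373] 0.011844561638317541 [-0.86  0.45  0.74  1.92 -0.39  0.91 -1.24]
row [10.29   0.471  0.533] [-0.101 -5.314  0.011]
```

Request:
drive_tool(commands="0 10.3 0.45 0.53 -0.1 -5.17 0;0 10.3 0.45 0.53 -0.1 -5.17 0;0 10.3 0.45 0.53 -0.1 -5.17 0;0 10.3 0.45 0.53 -0.1 -5.17 0;0 10.3 0.45 0.53 -0.1 -5.17 0;0 10.3 0.45 0.53 -0.1 -5.17 0;0 10.3 0.45 0.53 -0.1 -5.17 0;0 10.3 0.45 0.53 -0.1 -5.17 0;0 10.3 0.45 0.53 -0.1 -5.17 0;0 10.3 0.45 0.53 -0.1 -5.17 0;0 10.3 0.45 0.53 -0.1 -5.17 0;0 10.3 0.45 0.53 -0.1 -5.17 0")

```text
clock: 13.13
eef_pos: [0.5881, -0.2534, 0.1884]
tcp_rot: [-0.64, 0.642, -0.299, 0.297]
contact_force: [-1.0, 1.1, -0.8]
width: 0.0116
```

```bash
python3 -c "
from h import *
o,p,r=pose(); print(o['clock'],p,yawof(r),o['contact_force'],o['width'],np.round(o['qpos'],2))
snap('wrist','w8')
row([.59,-.2495,.11],-49.5)
"
```

```text
13.1333 [ 0.58807392 -0.2533519   0.18838796] -49.86697648921535 [-0.95420926  1.13793107 -0.82204038] 0.011582351990549905 [ 0.07  0.68  0.55  1.5  -0.38  1.07 -0.17]
row [0.012 1.964 0.039] [ 0.016 -0.03  -0.034]
```

View pics/w8.png

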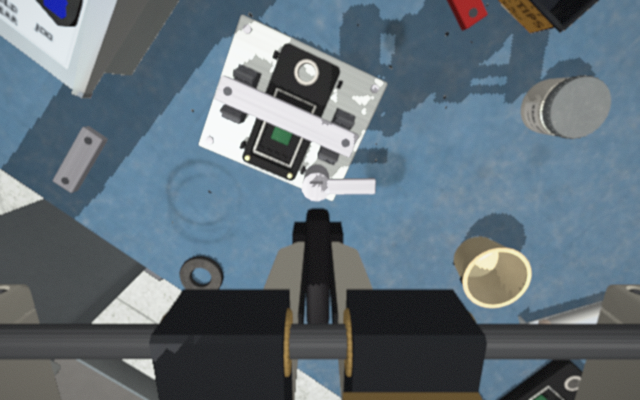

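Request:
drive_tool(commands="0 0.012 1 0.04 0 -0.05 -0.03;0 0.012 1.9 0.04 0 -0.05 -0.03;0 0.012 2.05 0.04 0 -0.05 -0.03;0 0.012 2.05 0.04 0 -0.05 -0.03;0 0.012 2.05 0.04 0 -0.05 -0.03")

```text
clock: 13.6
eef_pos: [0.5907, -0.2485, 0.1074]
tcp_rot: [-0.642, 0.643, -0.295, 0.295]
contact_force: [1.0, -0.5, 0.4]
width: 0.0117
```

```bash
python3 -c "
from h import *
o,p,r=pose(); print(o['clock'],p,yawof(r),o['contact_force'],o['width'],np.round(o['qpos'],2))
print(r.as_matrix().round(4))
pp,d,ci=snap('wrist','w9')
cv2.imwrite('pics/c9.png',cv2.resize(pp[120:280,220:420],None,fx=4,fy=4,interpolation=cv2.INTER_CUBIC)[:600,:,::-1])
s,d,ci2=snap('side','s9')
uv=proj([[.59,-.25,.06]],ci2)[0].astype(int); print(uv)
cv2.imwrite('pics/c9s.png',cv2.resize(s[uv[1]-50:uv[1]+40,uv[0]-60:uv[0]+60],None,fx=6,fy=6,interpolation=cv2.INTER_CUBIC)[:,:,::-1])
row([.59,-.2495,.085],-49.5)
"
```

```text
13.6 [ 0.59074156 -0.24852996  0.10738081] -49.30521319759903 [ 1.02308784 -0.4635968   0.44235061] 0.01170215006539312 [ 0.08  0.76  0.5   1.59 -0.43  0.9  -0.12]
[[ 6.520e-01 -5.000e-04  7.582e-01]
 [-7.582e-01 -7.000e-04  6.520e-01]
 [ 2.000e-04 -1.000e+00 -8.000e-04]]
[334 181]
row [-0.036  0.603 -0.024] [-0.006  0.029  0.045]
```

View pics/c9.png

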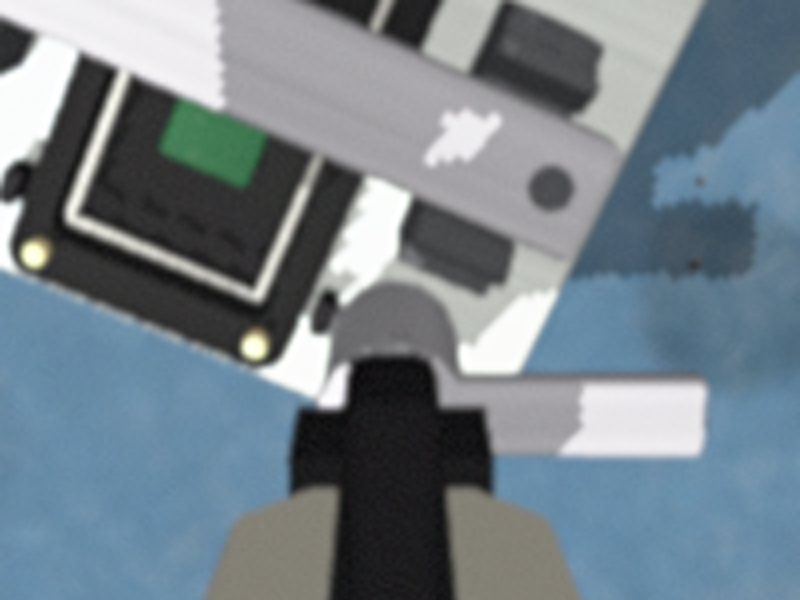

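View pics/c9s.png

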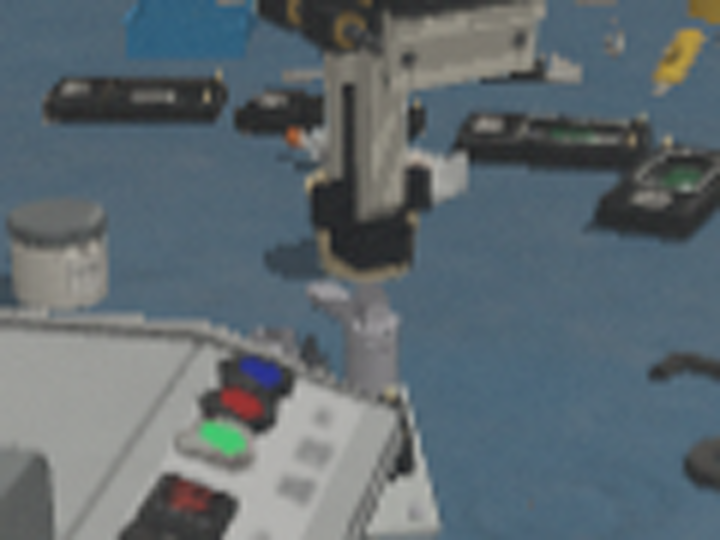

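Request:
drive_tool(commands="0 -0.036 0.15 -0.024 0 0.03 0.04;0 -0.036 0.3 -0.024 0 0.03 0.04;0 -0.036 0.4 -0.024 0 0.03 0.04;0 -0.036 0.5 -0.024 0 0.03 0.04;0 -0.036 0.5 -0.024 0 0.03 0.04")

```text
clock: 14.12
eef_pos: [0.5903, -0.2488, 0.0883]
tcp_rot: [0.643, -0.642, 0.296, -0.296]
contact_force: [1.0, 0.0, -0.9]
width: 0.0117
```

```bash
python3 -c "
from h import *
o,p,r=pose(); print(o['clock'],p,yawof(r),o['contact_force'],np.round(o['ft_torque'],2),o['width'])
print(r.as_matrix()[:,1].round(4))
row([.59,-.2495,.077],-49.5)
"
```

```text
14.1167 [ 0.59027041 -0.24881517  0.08830169] -49.48816284967806 [ 1.00455099e+00  9.37810272e-04 -8.81993131e-01] [ 0.05 -0.13  0.06] 0.011651153944273731
[ 7.e-04  1.e-03 -1.e+00]
row [ 0.009  0.283 -0.017] [-0.014  0.002 -0.004]
```

Request:
drive_tool(commands="0 0 0.08 -0.01 0 0 0;0 0 0.16 -0.01 0 0 0;0 0 0.22 -0.01 0 0 0;0 0 0.27 -0.01 0 0 0;0 0 0.27 -0.01 0 0 0;0 0 0.27 -0.01 0 0 0")

```text
clock: 14.62
eef_pos: [0.5903, -0.2487, 0.0788]
tcp_rot: [0.643, -0.641, 0.296, -0.296]
contact_force: [-0.3, 2.2, 6.1]
width: 0.0117
```

```bash
python3 -c "
from h import *
o,p,r=pose(); print(o['clock'],p,yawof(r),o['contact_force'],np.round(o['ft_torque'],2),o['width'])
print(r.as_matrix()[:,1].round(4))
"
```

```text
14.6167 [ 0.59031529 -0.24870229  0.0787756 ] -49.47370281530844 [-0.31244912  2.21057467  6.07047854] [0.47 0.31 0.  ] 0.011737905818051413
[ 0.0016  0.002  -1.    ]
```

Request:
drive_tool(commands="0 0 0 0 0 -1.2 0;0 0 0 0 0 -2.4 0;0 0 0 0 0 -3.6 0;0 0 0 0 0 -4.8 0;0 0 0 0 0 -6 0;0 0 0 0 0 -7 0;0 0 0 0 0 -8 0;0 0 0 0 0 -8 0;0 0 0 0 0 -8 0")

```text
clock: 15.37
eef_pos: [0.5902, -0.2479, 0.0789]
tcp_rot: [0.706, -0.703, 0.059, -0.059]
contact_force: [0.1, 3.2, 2.9]
width: 0.012
```

```bash
python3 -c "
from h import *
o,p,r=pose(); print(o['clock'],p,yawof(r),o['contact_force'],np.round(o['ft_torque'],2),o['width'],np.round(o['qpos'],2))
print(r.as_matrix()[:,1].round(4))
row([.59,-.2495,.0785],26)
pp,d,ci=snap('wrist','w10')
"
```

```text
15.3667 [ 0.59018847 -0.24788277  0.07891093] -9.584589628727867 [0.12403377 3.15641623 2.91670621] [ 0.59  0.19 -0.06] 0.01201574019016486 [ 0.2   0.77  0.29  1.61 -0.28  0.81  0.44]
[ 0.0013  0.0037 -1.    ]
row [ 0.002  0.01  -0.041] [-0.04  -7.117  0.021]
```

View pics/w10.png

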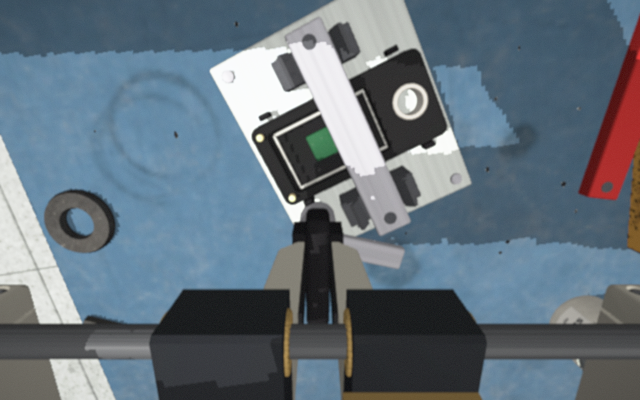

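Request:
drive_tool(commands="0 0 0.01 -0.02 0 -1.2 0;0 0 0.01 -0.03 0 -2.4 0;0 0 0.01 -0.03 0 -3.6 0;0 0 0.01 -0.03 0 -4.6 0;0 0 0.01 -0.03 0 -5.4 0;0 0 0.01 -0.03 0 -6 0;0 0 0.01 -0.03 0 -6.6 0;0 0 0.01 -0.03 0 -7.1 0;0 0 0.01 -0.03 0 -7.1 0;0 0 0.01 -0.03 0 -7.1 0")

```text
clock: 16.25
eef_pos: [0.589, -0.248, 0.0788]
tcp_rot: [0.691, -0.687, -0.158, 0.158]
contact_force: [-2.7, 3.5, 6.1]
width: 0.0119
```

```bash
python3 -c "
from h import *
o,p,r=pose(); print(o['clock'],p,yawof(r),o['contact_force'],np.round(o['ft_torque'],2),o['width'],np.round(o['qpos'],2))
print(r.as_matrix()[:,1].round(4))
pp,d,ci=snap('wrist','w11')
"
```

```text
16.25 [ 0.58896406 -0.24802792  0.0788466 ] 25.841217654718715 [-2.6897228   3.53873179  6.12376684] [0.8  0.6  0.04] 0.01187636033638137 [ 0.3   0.75  0.11  1.6  -0.11  0.8   0.91]
[-0.0013  0.0054 -1.    ]
```

View pics/w11.png

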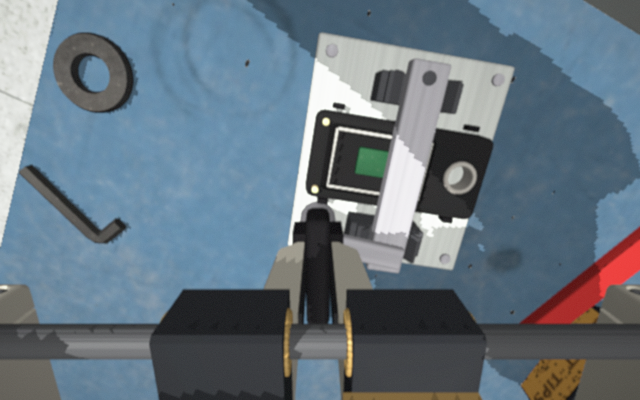

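Run:
```python
from h import *
p,d,ci=load('w11')
c=cv2.resize(p[195:285,300:420],None,fx=6,fy=6,interpolation=cv2.INTER_CUBIC)
cv2.imwrite('pics/c11.png',c[:,:,::-1])
print(proj([[.5899,-.2495,.054],[.5899+.054*np.cos(.29),-.2495+.054*np.sin(.29),.054]],ci))
```

```text
[[317.7517339  242.05158737]
 [404.61792893 254.96740402]]
```

View pics/c11.png

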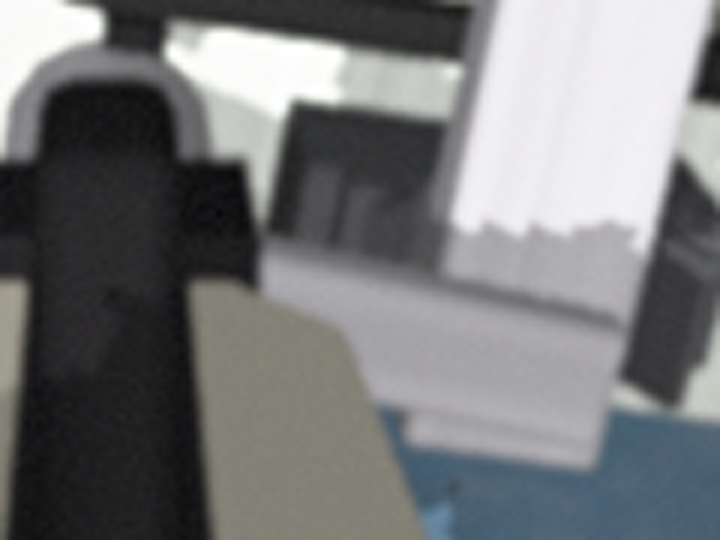

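Run:
```python
from h import *
p,d,ci=load('w11')
E=onz(np.array([(265,240),(620,318),(375,395),(605,437)])/6.+[300,195]-.417,ci,.054)*1000
for a,b in ((0,1),(2,3)):
    v=E[b]-E[a]; print('edge yaw',np.degrees(np.arctan2(v[1],v[0])))
t=(E[1]+E[3])/2; v=t-[589.9,-249.5,54]; print(t,np.linalg.norm(v),np.degrees(np.arctan2(v[1],v[0])),np.linalg.norm(E[1]-E[3]))
print('latch',1.3+np.radians(np.degrees(np.arctan2(v[1],v[0]))-16.7))
```

```text
edge yaw 12.534130535692004
edge yaw 14.470297722499131
[ 640.89226883 -236.3886881    54.        ] 52.65090673442556 14.419734165988997 13.428413738552921
latch 1.2602018533757735
```

Request:
drive_tool(commands="0 0.02 0 -0.03 0 -0.4 0;0 0.02 0 -0.03 0 -0.8 0;0 0.02 0 -0.03 0 -1.1 0;0 0.02 0 -0.03 0 -1.1 0;0 0.02 0 -0.03 0 -1.1 0")

```text
clock: 16.72
eef_pos: [0.5888, -0.2481, 0.0789]
tcp_rot: [0.684, -0.678, -0.189, 0.191]
contact_force: [-2.3, 3.4, 5.2]
width: 0.0118
```

```bash
python3 -c "
from h import *
o,p,r=pose(); print(o['clock'],p,yawof(r),o['contact_force'],np.round(o['ft_torque'],2),o['width'],np.round(o['qpos'],2))
print(r.as_matrix()[:,1].round(4))
pp,d,ci=snap('wrist','w12')
cv2.imwrite('pics/c12.png',cv2.resize(pp[195:285,300:420],None,fx=6,fy=6,interpolation=cv2.INTER_CUBIC)[:,:,::-1])
"
```

```text
16.7167 [ 0.5888376  -0.24811687  0.0788735 ] 31.23130443834061 [-2.25761027  3.43280669  5.15328829] [ 0.7   0.65 -0.13] 0.01182958481897107 [ 0.32  0.75  0.09  1.6  -0.09  0.8   0.99]
[-0.0044  0.0067 -1.    ]
```

View pics/c12.png

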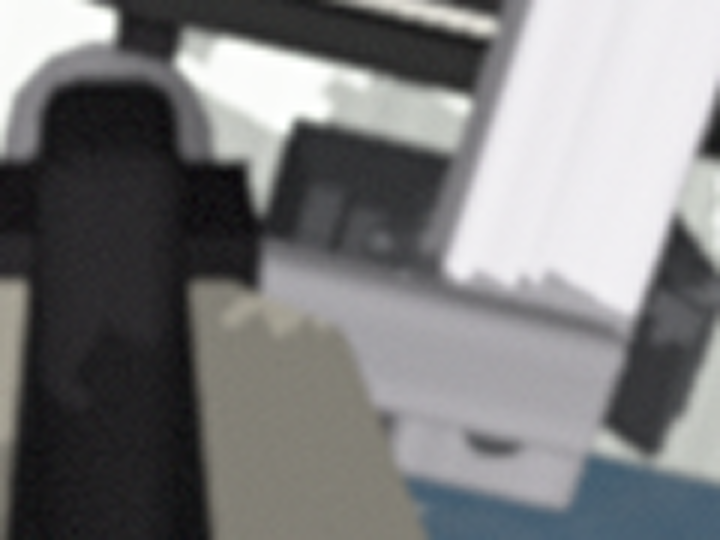

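Request:
drive_tool(commands="0.4 0 0 0 0 0 0;0.4 0 0 0 0 0 0;0.4 0 0 0 0 0 0;0.4 0 0 0 0 0 0;0.4 0 -0.4 0 0 0 0;0.4 0 -1 0 0 0 0;0.4 0 -1.8 0 0 0 0;0.4 0 -2.6 0 0 0 0;0.4 0 -2.6 -1.5 0 0 0;0.4 0 -2.6 -1.5 0 0 0")

```text
clock: 17.6
eef_pos: [0.6227, -0.3039, 0.1858]
tcp_rot: [0.681, -0.681, -0.191, 0.189]
contact_force: [-0.3, -1.3, -0.0]
width: 0.037
```

```bash
python3 -c "
from h import *
o,p,r=pose(); print(o['clock'],p,yawof(r),o['contact_force'],o['width'])
pp,d,ci=snap('wrist','w13')
"
```

```text
17.6 [ 0.62268449 -0.30392735  0.18577101] 31.182844241648976 [-3.22021028e-01 -1.30776250e+00 -7.59894417e-04] 0.036999132118498076
```

View pics/w13.png

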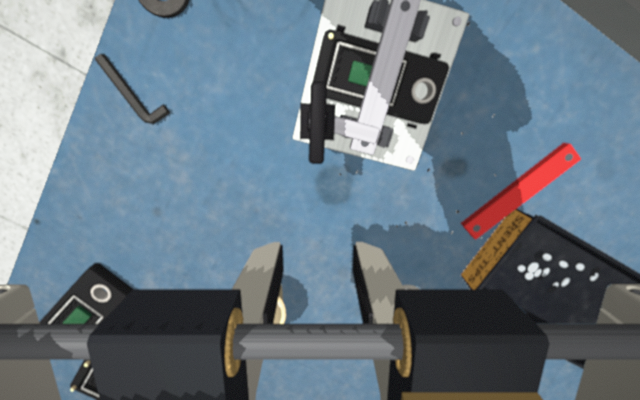

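Run:
```python
from h import *
p,d,ci=load('w13')
cv2.imwrite('pics/c13.png',cv2.resize(p[0:180,280:480],None,fx=4,fy=4,interpolation=cv2.INTER_CUBIC)[:600,:,::-1])
W=depthmap(d,ci)
for q in [(318,95),(317,110),(317,122),(317,140),(317,155),(308,122),(328,122),(355,130),(385,60),(398,15),(362,146)]: print(q,W[q[1],q[0]].round(4))
```

```text
(318, 95) [ 0.5801 -0.2323  0.0957]
(317, 110) [ 0.5848 -0.2415  0.0966]
(317, 122) [ 0.5892 -0.2488  0.0956]
(317, 140) [ 0.5961 -0.2603  0.0929]
(317, 155) [ 0.6017 -0.2696  0.0951]
(308, 122) [ 0.5839 -0.2539  0.0724]
(328, 122) [ 0.5975 -0.2457  0.0728]
(355, 130) [ 0.6221 -0.2402  0.0535]
(385, 60) [ 0.6136 -0.1794  0.0447]
(398, 15) [ 0.6035 -0.1461  0.0442]
(362, 146) [ 0.6365 -0.2491  0.0442]
```

View pics/c13.png

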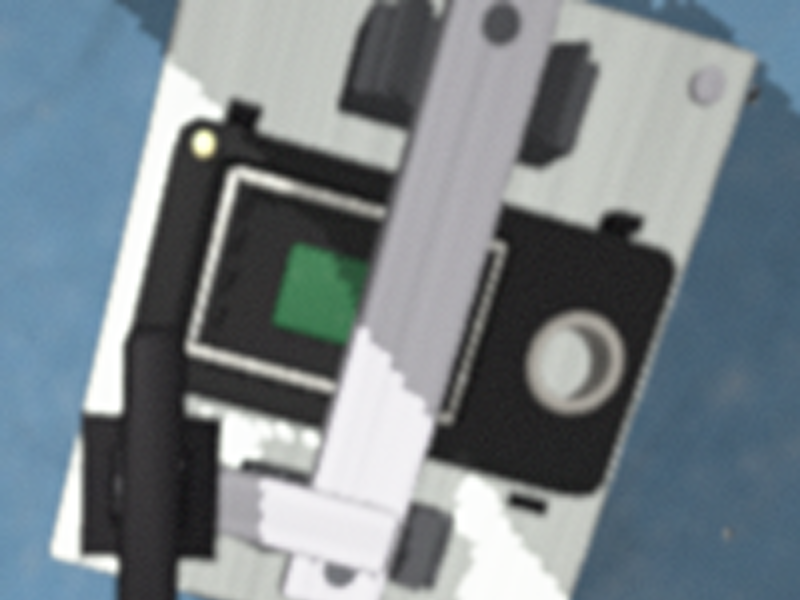

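```bash
python3 -c "
from workcell import ticket
print(ticket.hand_in())"
```

```text
the job is handed in; nothing more can be done
None
```

I laid the long bar in both slots and released it. I then pushed the wing handle fully down on the latch shaft, turned the latch to its stop over the bar's end, let go and backed clear. I handed the job in at about 17.7 s; the hand-in reports no verdict.

- **Bar:** After release, the bar's centre measured (620.4, -190.8) mm against a fixture centre of about (620.3, -191) mm. The angle error was about 0.3°. The top face read 44–45 mm above the table along its length (45 mm expected), so it is level.
- **Handle:** The hub foot came down at the expected height with about 6 N of push, while the latch was still near 0.15 rad. After letting go, the wing top read 93–97 mm, mostly near 95.5 mm (96 mm expected), with its centre within about 1 mm of the shaft axis.
- **Latch:** I measured about 1.26 rad before a last 5° turn; afterwards the arm looked square to the bar and over its end. I did not work out a final angle.
- **Left alone:** I did not touch the short bar or the cup.

One disagreement: the first overhead measurement of the handle was about 9 mm off in y, because the mask included the hub. The closer wrist view corrected it before I gripped.

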